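# Seat a mirror post and set the collet nut of its holder

## Task

On this optics bench, take the post with the square head out of the compartmented bin and stand it, foot first, through the knurled nut fully home in the post holder. Then screw the nut down (clockwise from above) until it bottoms out, and back it off a quarter turn so that the post can still be slid. Leave the bin's other parts where they are, and finish while still gripping the nut: keep holding it, do not let go.

Things in the scene. Friction and masses are not known exactly. Their poses are not given: they have to be found in the camera images.
- post_mid (a point): Steel post to use, upright in a bin compartment (which varies, any yaw). 88 mm long, about 90 g: round shaft 13 mm in diameter, 74 mm long, chamfered foot; on top the only square head, 16 x 16 mm, 14 mm high, the place to grip. The point is on its axis half-way up, 44 mm above the foot, 37 mm below the head's middle; z points to the head, x and y are normal to the head's flat sides.
- holder_mouth (a point): Bolted-down post holder (may change sides with the bin): base plate 84 x 60 x 8 mm, black round body 40 mm in diameter up to a shoulder 40 mm above the table, then a neck 28 mm in diameter inside the nut. Hole 18 mm in diameter, floor 10 mm above the table. The point is on the hole's axis at the neck's top, 54 mm above the table, z up; post_mid coincides with it when the post is home.
- nut (a joint): Angle of the knurled nut on its thread, rad. 0 = bottomed on the holder's shoulder (firm stop); grows as it is unscrewed (anticlockwise from above), to 4.6 at most. Starts between 2.1 and 3.3, already on the thread. Right-hand, coarse: it rises 8 mm per full turn. Light steady friction, about 0.08 N m; it stays where it is left.
- nut_mid (a point): Metal knurled ring nut on the holder: 44 mm outside diameter, 22 mm high, with a 20 mm hole in the middle for the post. The point is on its axis half-way up; it turns and rises with the nut, and is 51 mm above the table when bottomed. z up; x points along a dark index groove in the top face. Fingers may reach down past the holder's round body, to the base plate.
- bin: Grey open bin, 130 x 190 mm, 35 mm high, with 2 x 3 compartments of about 57 mm, walls and floor 5 mm thick. It stands on the table and does not move. The origin is at the centre of its underside, z up, its long side along its y. Four compartments hold one part each.
- disc_post_mid (a point): Another post in the bin, not to be used and to be left in place: same shaft, but a round disc head 22 mm in diameter, 88 mm long. The point is on its axis half-way up.
- plain_post_mid (a point): Another post in the bin, not to be used and to be left in place: a plain headless round rod, 13 mm in diameter, 66 mm long. The point is on its axis half-way up.
- spacer: A flat steel ring, 36 mm in diameter and 12 mm high, lying in a compartment of the bin; to be left in place. Origin at the centre of its underside.
There are look-alikes about, which are no part of the job. What is shaped like the part that bears post_mid but blue or red is not meant. Leave any turquoise look-alike of the part that bears holder_mouth alone.

How it is judged (in metres and radians):
On the way, in this order (a step that is already met when the one before it is completed fails the run):
1. the square-headed post stands fully home in the holder and is let go (horizontal distance between post_mid and holder_mouth below 0.006 m and z of post_mid in the frame of holder_mouth between -0.004 and 0.003 m and angle between post_mid's own z axis and vertical below 0.15 rad and contact force between the fingers and post below 0.1 N), for 0.2 s.
2. with the post home, the nut is bottomed out (horizontal distance between post_mid and holder_mouth below 0.006 m and z of post_mid in the frame of holder_mouth between -0.004 and 0.003 m and angle between post_mid's own z axis and vertical below 0.15 rad and value of joint nut below 0.1 rad), for 0.1 s.
At the end, for the whole second after the job is handed in: The post stands fully home in the holder (within 3 mm of full depth, 6 mm of the axis, upright within 0.15 rad); the nut, after having been bottomed, is backed off a quarter turn (1.57 rad within 0.4 rad, about 23 degrees), still, and gripped by the fingers with more than 2 N (horizontal distance between post_mid and holder_mouth below 0.006 m and z of post_mid in the frame of holder_mouth between -0.004 and 0.003 m and angle between post_mid's own z axis and vertical below 0.15 rad and value of joint nut between 1.17 and 1.97 rad and velocity of joint nut between -0.08 and 0.08 rad/s and contact force between the fingers and nut above 2 N); the arm keeps its last pose, push and grip.
It fails at once if another part in the bin is shifted by more than 40 mm (distance of any of disc_post_mid, plain_post_mid, spacer from where it was at the start of the episode above 0.04 m).
It also fails if it takes over 72 s, if anything falls off the work surface, if the arm or the gripper's body presses on something with over 40 N, if the wrist force passes 120 N, or if a joint passes its speed limit or range.

## Robot

A 6-joint arm with a two-finger parallel gripper is mounted at the origin on the work surface. World frame = base frame: x ahead of the robot, y to its left, z up, the work surface at z = 0. Lengths are in m, angles in degrees, forces in N, time in s.
With the tool pointing down it reaches from about 0.3 to 0.75 m from the base axis. Payload 8.5 kg.
Tool frame: the origin (TCP) lies between the finger pads; the fingertips stand 19 mm ahead of it and the grasp point (between the pads) is the TCP; z points along the fingers, y is the line along which they close (so a half turn about z gives the same grasp; the last joint's range is limited). The gripper opens to 85 mm and grips with 20 to 120 N. Pads are 22 mm wide; open, the fingers measure 114 mm over their backs; the gripper's body (76 mm by 85 mm) begins 54 mm behind the grasp point. The pads swing forward as they close: fully open they stand 13 mm farther back than shut.
Start: joints at [-88.826, 21.807, 74.336, -0, 83.858, -12.336], TCP at [0.128, -0.535, 0.25] pointing down, gripper open.
Joint ranges: [-178.18, 178.18], [-50.72, 133.34], [12.68, 142.11], [-81.47, 261.47], [9.98, 163.14], [-165.26, 165.26]. Speed limits (degrees/s): [136.94, 136.94, 180, 180, 180, 180].

## Interface

Orientations are given as a 3x3 rotation matrix whose columns are the frame's x, y, z axes.
In Python, from rig import env, optics gives the robot as it stands.
- The arm moves only by the tool arm_command, never from a script. Its argument "commands" is one flat list of numbers, 7 for each row, row after row: the closure, from -1 (fully open) to 1 (shut), so that 0 is half open, then the shift along the tool's x, y, z as a fraction of full scale, then the turn, a rotation vector about the tool's x, y, z as a fraction of full scale. A call has 1 to 12 rows; each row is the pose to reach, as a shift and turn from the pose commanded when the call began, along the tool's axes at that moment; what a row does not reach only later rows make up. Full scale, the value 1, is 500 mm for a shift and 120 degrees for a turn. A row lasts 1/12 s, in which the tool goes at most 41.7 mm and 7.16 degrees, less where a joint would pass 70% of its speed; a pose out of reach is approached as far as the arm can. A call with a number of a shift or a turn outside -1 to 1 is refused whole. A call with a gripper value outside its range is refused whole. The fingers move at their own pace and stop on an object; "newtons" is the grip in N (left out, the last holds). Time passes only in rows, so rows that repeat a pose let the fingers close. It gives the time, the measured TCP pose, the force, the opening and the grip force at its end, in the units of the state.
- env.observe(): the state, without advancing time (a new reading comes with each control period).
- optics.get_image(name): name is "scene" or "top" or "wrist"; returns a dict with "image" (420x560x3 uint8, red, green, blue), "intrinsics" (3x3 intrinsics, pixels), "origin" and "orientation" of the camera in the world; the wrist camera has in their place "tool_from_camera" (4x4, takes a point from camera to tool coordinates, whose origin is the TCP and whose axes are the flange's). Camera axes: x right, y down, z forward; pixel columns grow to the right and rows downward; lengths in m; the calibration is good to about 2 mm. The wrist camera is an equidistant fisheye: a pixel r from the principal point sees the ray r / f radians off the axis. A picture is of the moment at which its call begins: read the wrist's pose just before it. There is no depth.
- env.close_job(): hands the job in; it is judged then, once.
The state is a dict: "time_s": time; "q": joint angles; "qvel": joint speeds; "joint_efforts": joint torques, N m; "position": TCP position; "tool_rot": TCP orientation; "ft_force": force on the tool from outside, world axes, zero at the start; "wrist_torque": the same for the moment, N m; "grip_width": finger opening in m; "gripper_force": force on a finger pad.
Only numpy, scipy, OpenCV 4.12 (cv2) and the standard library are available. Lean on these libraries where they do the work, as an engineer would, in place of code of your own. Each camera call takes 0.05 s, during which the arm holds its last target. There are 200 camera calls.

## Working session

There is one attempt and no reset: what is moved stays moved. The work goes in short steps, Python scripts to look and compute and a tool call to move; the robot and the scene stay as the last step left them, time stands still between calls to the robot, and variables do not carry over. Pictures are saved under pics/ and viewed, at most 10 in all, crops included, and the job is handed in when it is done.

Besides the shell and the picture viewer there is one more tool, called by a JSON object that holds its "name" and its "arguments", one argument or row to a line. arm_command: Moves the arm, as the interface text tells. Shift numbers are shares of 500 mm and turn numbers shares of 120 degrees, none past 1 either way. Its arguments: {"type":"object","properties":{"commands":{"type":"array","items":{"type":"number"}},"newtons":{"type":"number"}},"required":["commands"]}

```bash
mkdir -p pics
cat > h.py <<'E'
import numpy as np,cv2,json
from rig import env,optics
def snap(n,f):
    s=env.observe(); d=optics.get_image(n)
    cv2.imwrite(f'pics/{f}.png',d['image'][:,:,::-1])
    np.savez(f'pics/{f}.npz',pos=s['position'],rot=s['tool_rot'],**{k:v for k,v in d.items()})
    return s
def ray(f,u,v):
    d=np.load(f'pics/{f}.npz');K=d['intrinsics']
    x=(u-K[0,2])/K[0,0];y=(v-K[1,2])/K[1,1]
    if 'origin' in d: 
        r=np.array([x,y,1]);return d['origin'],d['orientation']@r
    t=np.hypot(x,y);r=np.array([np.sin(t)*x/t,np.sin(t)*y/t,np.cos(t)])
    T=d['tool_from_camera'];R=d['rot']
    return d['pos']+R@T[:3,3],R@T[:3,:3]@r
def at(f,u,v,z):
    o,r=ray(f,u,v);return np.round(o+r*(z-o[2])/r[2],4)
E
python3 - <<'E'
from h import *
s=snap('top','top0');snap('scene','scene0')
print(s)
for f in('top0','scene0'):
    d=np.load(f'pics/{f}.npz');print(d['intrinsics'],d['origin'],d['orientation'])
E
```

```text
{'time_s': 0.0, 'q': array([-8.88267529e+01,  2.18424084e+01,  7.43861878e+01,  1.65323265e-03,
        8.38581791e+01, -1.23357171e+01]), 'qvel': array([-0.00516475, -0.0461677 , -0.10297301,  0.02116374,  0.05574112,
        0.01775298]), 'joint_efforts': array([-1.63522549e-03, -4.48465919e+01, -2.31279945e+01, -2.59210847e-04,
        4.78207396e-03, -8.41577474e-06]), 'position': array([ 0.12847809, -0.53450507,  0.24969003]), 'tool_rot': array([[ 9.72334111e-01,  2.33594469e-01, -2.32783147e-06],
       [ 2.33594204e-01, -9.72332995e-01,  1.51478273e-03],
       [ 3.51581439e-04, -1.47341868e-03, -9.99998853e-01]]), 'ft_force': array([ 0.77734141, -0.34000655, -0.58546586]), 'wrist_torque': array([-0.05421634, -0.02921697,  0.05298128]), 'gripper_force': 0.0, 'grip_width': 0.08556240221661895}
[[420.2925264    0.         275.18552643]
 [  0.         420.2925264  216.3793772 ]
 [  0.           0.           1.        ]] [0.44925891 0.03951614 0.76937881] [[ 0.01174205 -0.98923947  0.14583342]
 [-0.9991831  -0.01724776 -0.03654656]
 [ 0.0386686  -0.14528516 -0.98863389]]
[[524.40117513   0.         282.46297762]
 [  0.         524.40117513 203.85436844]
 [  0.           0.           1.        ]] [ 1.34873424 -0.46961096  0.67014627] [[ 0.53498902  0.46920098 -0.70259319]
 [ 0.8446173  -0.27713531  0.45805855]
 [ 0.02020814 -0.83847866 -0.54455961]]
```

View pics/top0.png

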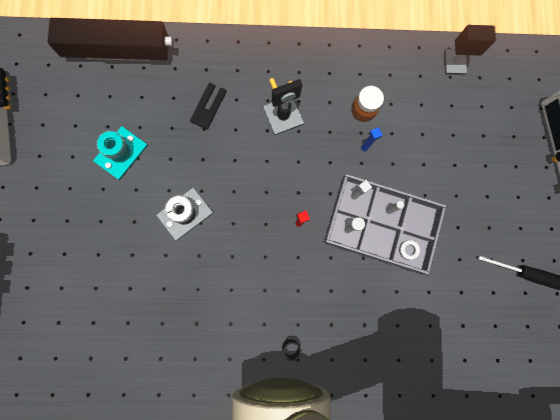

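View pics/scene0.png

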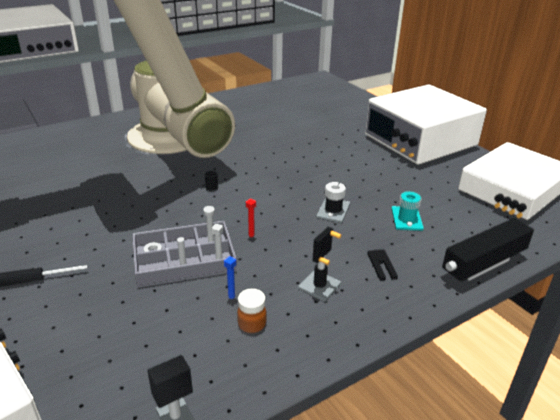

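The top view shows the holder with its nut at about (180,208) and the bin centred near (386,224). Its posts are at about (364,187), (357,225) and (398,206), and the spacer is at (410,250). Next I'll enlarge a crop.

Run:
```python
from h import *
im=cv2.imread('pics/top0.png')
a=cv2.resize(im[168:248,325:405],(400,400),interpolation=cv2.INTER_CUBIC)
b=cv2.resize(im[168:248,145:225],(400,400),interpolation=cv2.INTER_CUBIC)
cv2.imwrite('pics/c0.png',np.hstack([a,b]))
```

```text
(no output)
```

View pics/c0.png

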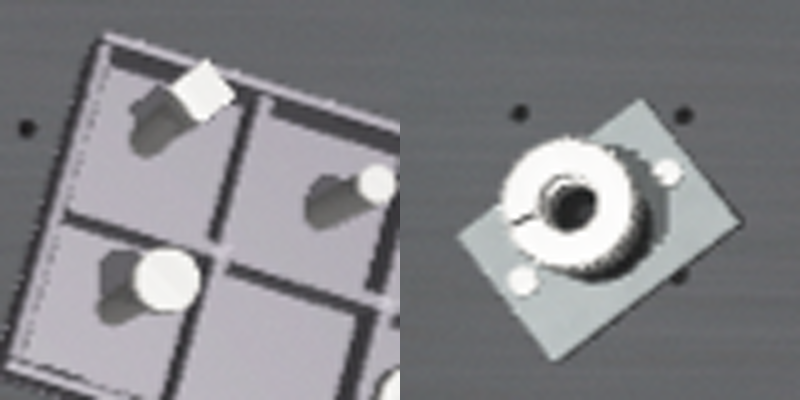

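Run:
```python
from h import *
p=lambda x,y,z,o=325:at('top0',o+x/5-.4,168+y/5-.4,z)
print('post',p(204,92,.093),'corners',[p(*c,.093)[:2] for c in((206,60),(235,97),(208,123),(172,92))])
print('nut',p(170,203,.0655,145),'groove',p(115,220,.0655,145))
print('disc',p(166,279,.093),'plain',p(377,185,.071))
```

```text
post [ 0.6026 -0.1347  0.093 ] corners [array([ 0.6135, -0.1356]), array([ 0.6011, -0.145 ]), array([ 0.5921, -0.1358]), array([ 0.6024, -0.124 ])]
nut [0.5642 0.1764 0.0655] groove [0.558  0.1944 0.0655]
disc [ 0.5398 -0.1209  0.093 ] plain [ 0.5763 -0.1993  0.071 ]
```

```bash
cat >> h.py <<'E'
from scipy.spatial.transform import Rotation as Ro
def go(p,yaw):
    s=env.observe();R=s['tool_rot'];a=np.radians(yaw);c,n=np.cos(a),np.sin(a)
    Rt=np.array([[c,n,0],[n,-c,0],[0,0,-1.]])
    d=R.T@(np.array(p)-s['position'])/.5
    w=Ro.from_matrix(R.T@Rt).as_rotvec(degrees=True)/120
    print('t',round(s['time_s'],2),'pos',np.round(s['position'],4),'yaw',round(np.degrees(np.arctan2(R[1,0],R[0,0])),1),'q6',round(s['q'][5],1),'->',np.round(d,4),np.round(w,4))
E
python3 - <<'E'
from h import *
go([.4,-.3,.22],30); go([.602,-.135,.2],44)
E
```

```text
t 0.1 pos [ 0.1285 -0.5345  0.2498] yaw 13.5 q6 -12.3 -> [ 0.6376 -0.3292  0.0601] [-0.0006 -0.0002 -0.1374]
t 0.1 pos [ 0.1285 -0.5345  0.2498] yaw 13.5 q6 -12.3 -> [ 1.1075 -0.5556  0.1005] [-0.0006 -0.0003 -0.2541]
```

{"name": "arm_command", "arguments": {
  "commands": [0, 0.6376, -0.3292, 0.06, 0, 0, -0.1374, 0, 0.6376, -0.3292, 0.06, 0, 0, -0.1374, 0, 0.6376, -0.3292, 0.06, 0, 0, -0.1374, 0, 0.6376, -0.3292, 0.06, 0, 0, -0.1374, 0, 0.6376, -0.3292, 0.06, 0, 0, -0.1374, 0, 0.6376, -0.3292, 0.06, 0, 0, -0.1374, 0, 0.6376, -0.3292, 0.06, 0, 0, -0.1374, 0, 0.6376, -0.3292, 0.06, 0, 0, -0.1374, 0, 0.6376, -0.3292, 0.06, 0, 0, -0.1374, 0, 0.6376, -0.3292, 0.06, 0, 0, -0.1374, 0, 0.6376, -0.3292, 0.06, 0, 0, -0.1374, 0, 0.6376, -0.3292, 0.06, 0, 0, -0.1374]
}}

```text
time_s: 1.1
position: [0.3997, -0.3006, 0.2202]
tool_rot: [[0.866, 0.5, -0.0], [0.5, -0.866, 0.0], [-0.0, -0.0, -1.0]]
ft_force: [0.1, -0.4, 0.6]
grip_width: 0.0428
gripper_force: 0.0
```

Run:
```python
from h import *
go([.602,-.135,.2],44);print(env.observe()['grip_width'])
```

```text
t 1.1 pos [ 0.3997 -0.3006  0.2202] yaw 30.0 q6 9.5 -> [ 0.516  -0.0844  0.0402] [-1.000e-04  1.000e-04 -1.167e-01]
0.04282667462502815
```

{"name": "arm_command", "arguments": {
  "commands": [0, 0.516, -0.0844, 0.04, 0, 0, -0.1167, 0, 0.516, -0.0844, 0.04, 0, 0, -0.1167, 0, 0.516, -0.0844, 0.04, 0, 0, -0.1167, 0, 0.516, -0.0844, 0.04, 0, 0, -0.1167, 0, 0.516, -0.0844, 0.04, 0, 0, -0.1167, 0, 0.516, -0.0844, 0.04, 0, 0, -0.1167, 0, 0.516, -0.0844, 0.04, 0, 0, -0.1167, 0, 0.516, -0.0844, 0.04, 0, 0, -0.1167, 0, 0.516, -0.0844, 0.04, 0, 0, -0.1167, 0, 0.516, -0.0844, 0.04, 0, 0, -0.1167]
}}

```text
time_s: 1.93
position: [0.6014, -0.1364, 0.2005]
tool_rot: [[0.721, 0.693, -0.0], [0.693, -0.721, -0.0], [-0.0, -0.0, -1.0]]
ft_force: [0.7, 0.6, 0.2]
grip_width: 0.0426
gripper_force: 0.0
```

Run:
```python
from h import *
snap('wrist','w1');d=np.load('pics/w1.npz');print(d['intrinsics'],d['tool_from_camera'].round(3))
im=cv2.imread('pics/w1.png');cv2.imwrite('pics/w1v.png',cv2.resize(im,(800,600),interpolation=cv2.INTER_CUBIC))
```

```text
[[325.1922621    0.         285.42653736]
 [  0.         325.1922621  209.51944354]
 [  0.           0.           1.        ]] [[ 0.    -0.962 -0.272  0.068]
 [ 1.     0.     0.     0.   ]
 [-0.    -0.272  0.962 -0.125]
 [ 0.     0.     0.     1.   ]]
```

View pics/w1v.png

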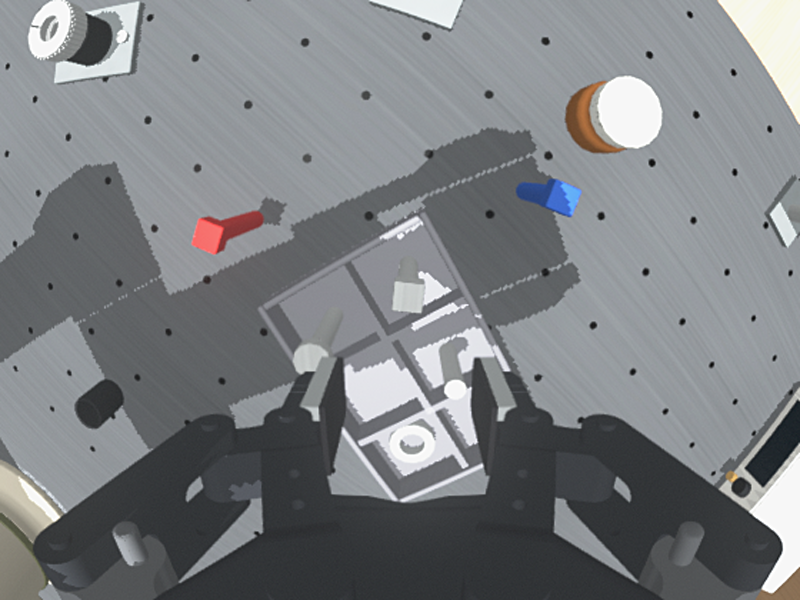

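The wrist view shows the square head near (408,292) of the 800-pixel view and the spacer at (412,443). I'll crop around the head.

Run:
```python
from h import *
im=cv2.imread('pics/w1.png')
cv2.imwrite('pics/c1.png',np.hstack([cv2.resize(im[175:235,255:315],(480,480),interpolation=cv2.INTER_CUBIC),np.zeros((480,1,3),np.uint8)]))
```

```text
(no output)
```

View pics/c1.png

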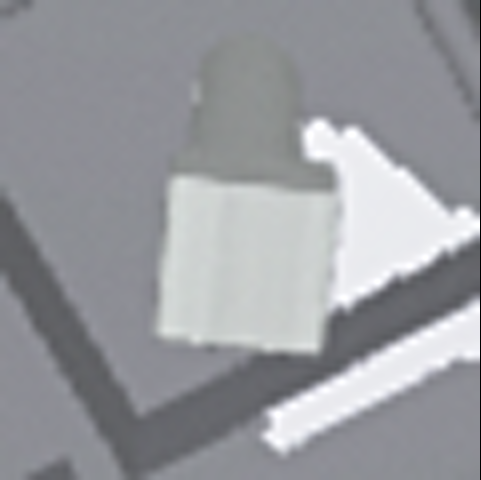

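The head's top face has corners (170,178), (335,190), (322,353) and (157,335) in the crop.

Run:
```python
from h import *
P=np.array([at('w1',255+x/8-.44,175+y/8-.44,.093)[:2] for x,y in((170,178),(335,190),(322,353),(157,335))])
print(P,P.mean(0)); D=np.roll(P,-1,0)-P; print(np.linalg.norm(D,axis=1),np.degrees(np.arctan2(D[:,1],D[:,0])))
# nut from wrist (far)
print(at('w1',48/1.4286,29/1.4286,.0655),at('top0',365.8,186,.093))
x,y=P.mean(0); go([x,y,.12],46); go([x,y,.086],46)
```

```text
[[ 0.6056 -0.1231]
 [ 0.6153 -0.1348]
 [ 0.6033 -0.1449]
 [ 0.5939 -0.1326]] [ 0.604525 -0.13385 ]
[0.01519803 0.01568471 0.01548063 0.01507116] [ -50.3392368  -139.91379876  127.3880624    39.07541802]
[0.5651 0.177  0.0655] [ 0.6026 -0.1353  0.093 ]
t 1.98 pos [ 0.6014 -0.1365  0.2006] yaw 43.9 q6 22.4 -> [0.0082 0.0005 0.1613] [ 0.0001  0.0001 -0.0178]
t 1.98 pos [ 0.6014 -0.1365  0.2006] yaw 43.9 q6 22.4 -> [0.0082 0.0005 0.2293] [ 0.0001  0.0001 -0.0178]
```

{"name": "arm_command", "arguments": {
  "commands": [0, 0.0078, 0.0005, 0.08, 0, 0, 0.038, 0, 0.0078, 0.0005, 0.15, 0, 0, 0.038, 0, 0.0078, 0.0005, 0.19, 0, 0, 0.038, 0, 0.0078, 0.0005, 0.229, 0, 0, 0.038, 0, 0.0078, 0.0005, 0.229, 0, 0, 0.038, 0, 0.0078, 0.0005, 0.229, 0, 0, 0.038, 1, 0.0078, 0.0005, 0.229, 0, 0, 0.038, 1, 0.0078, 0.0005, 0.229, 0, 0, 0.038, 1, 0.0078, 0.0005, 0.229, 0, 0, 0.038, 1, 0.0078, 0.0005, 0.229, 0, 0, 0.038, 1, 0.0078, 0.0005, 0.229, 0, 0, 0.038, 1, 0.0078, 0.0005, 0.229, 0, 0, 0.038],
  "newtons": 50
}}

```text
time_s: 2.98
position: [0.606, -0.1325, 0.0877]
tool_rot: [[0.772, 0.635, 0.003], [0.635, -0.772, -0.001], [0.001, 0.003, -1.0]]
ft_force: [-0.7, 0.2, 7.5]
grip_width: 0.0147
gripper_force: 48.9
```

{"name": "arm_command", "arguments": {
  "commands": [1, 0, 0, -0.06, 0, 0, 0, 1, 0, 0, -0.12, 0, 0, 0, 1, 0, 0, -0.18, 0, 0, 0, 1, 0, 0, -0.24, 0, 0, 0, 1, 0, 0, -0.264, 0, 0, 0, 1, 0, 0, -0.264, 0, 0, 0, 1, 0, 0, -0.264, 0, 0, 0]
}}

```text
time_s: 3.57
position: [0.6052, -0.1321, 0.2179]
tool_rot: [[0.772, 0.635, 0.001], [0.635, -0.772, -0.0], [0.0, 0.001, -1.0]]
ft_force: [-0.5, 0.2, -1.1]
grip_width: 0.0151
gripper_force: 49.3
```

Run:
```python
from h import *
go([.522,.142,.22],40); print(env.observe()['grip_width'],env.observe()['ft_force'])
```

```text
t 3.57 pos [ 0.6052 -0.1321  0.2179] yaw 39.4 q6 27.3 -> [ 0.2199 -0.529  -0.0044] [ 0.0003 -0.0001 -0.0046]
0.015066671586329494 [-0.52148713  0.2014352  -1.05367322]
```

{"name": "arm_command", "arguments": {
  "commands": [1, 0.03, -0.072, 0, 0, 0, 0, 1, 0.06, -0.144, 0, 0, 0, 0, 1, 0.09, -0.216, 0, 0, 0, 0, 1, 0.12, -0.288, 0, 0, 0, 0, 1, 0.15, -0.36, 0, 0, 0, 0, 1, 0.18, -0.432, 0, 0, 0, 0, 1, 0.2, -0.48, 0, 0, 0, 0, 1, 0.22, -0.529, 0, 0, 0, 0, 1, 0.22, -0.529, 0, 0, 0, 0, 1, 0.22, -0.529, 0, 0, 0, 0, 1, 0.22, -0.529, 0, 0, 0, 0]
}}

```text
time_s: 4.48
position: [0.5221, 0.1416, 0.2167]
tool_rot: [[0.772, 0.635, -0.002], [0.635, -0.772, -0.0], [-0.002, -0.001, -1.0]]
ft_force: [-0.3, 0.7, -1.2]
grip_width: 0.015
gripper_force: 49.3
```

Run:
```python
from h import *
s=snap('wrist','w2');print(s['position'])
im=cv2.imread('pics/w2.png');cv2.imwrite('pics/w2v.png',cv2.resize(im[60:300,125:445],(800,600),interpolation=cv2.INTER_CUBIC))
```

```text
[0.52206401 0.1415543  0.21673223]
```

View pics/w2v.png

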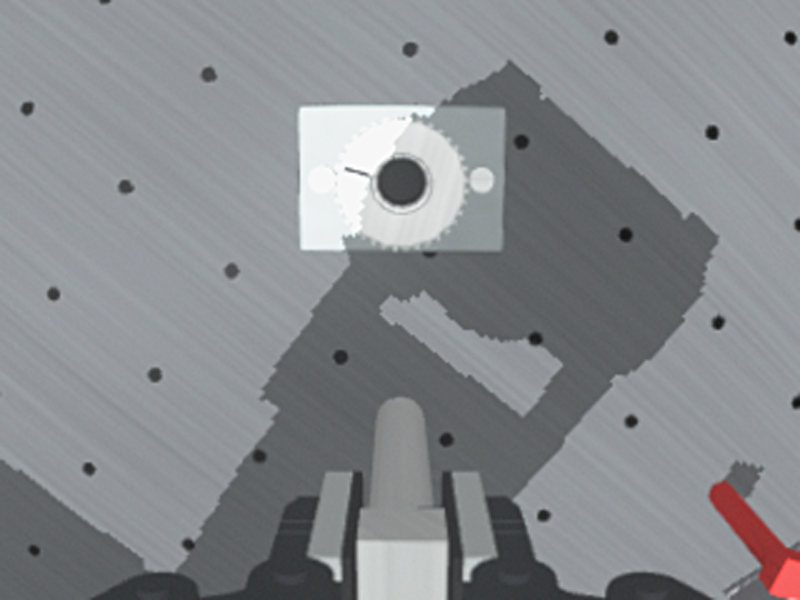

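Run:
```python
from h import *
R=np.load('pics/w2.npz');p0=R['pos'];R=R['rot']
g=lambda x,y,z:at('w2',125+x/2.5-.3,60+y/2.5-.3,z)
n=g(401,182,.0655);print('nut',n,'tool',R.T@(n-p0))
for x in(376,400,425): print('foot',(R.T@(g(x,399 if x==400 else 410,.135)-p0)).round(4))
print('headfront',(R.T@(g(403,540,.217+.0053)-p0)).round(4),(R.T@(g(403,510,.217-.0087)-p0)).round(4))
go([n[0],n[1],.17],39.4)
```

```text
nut [0.5664 0.1779 0.0655] tool [0.057592   0.00024343 0.15113233]
foot [ 0.0001 -0.0065  0.0817]
foot [ 0.0032 -0.      0.0817]
foot [0.0001 0.0066 0.0817]
headfront [ 0.0065  0.0006 -0.0056] [0.0053 0.0007 0.0084]
t 4.53 pos [0.5223 0.1412 0.2169] yaw 39.4 q6 53.2 -> [ 0.1149 -0.0007  0.0937] [-0.0004  0.0007 -0.0001]
```

{"name": "arm_command", "arguments": {
  "commands": [1, 0.06, 0, 0, 0, 0, 0, 1, 0.12, 0.0004, 0, 0, 0, 0, 1, 0.12, 0.0004, 0.06, 0, 0, 0, 1, 0.12, 0.0004, 0.117, 0, 0, 0, 1, 0.12, 0.0004, 0.117, 0, 0, 0, 1, 0.12, 0.0004, 0.117, 0, 0, 0, 1, 0.12, 0.0004, 0.117, 0, 0, 0]
}}

```text
time_s: 5.12
position: [0.5695, 0.1793, 0.1607]
tool_rot: [[0.773, 0.634, 0.002], [0.634, -0.773, 0.0], [0.001, 0.001, -1.0]]
ft_force: [-1.3, 0.2, -0.9]
grip_width: 0.0149
gripper_force: 49.3
```

Run:
```python
from h import *
s=snap('wrist','w3');print(s['position'],s['ft_force'])
im=cv2.imread('pics/w3.png');cv2.imwrite('pics/w3v.png',cv2.resize(im[140:290,185:385],(800,600),interpolation=cv2.INTER_CUBIC))
```

```text
[0.56949011 0.17925112 0.16074821] [-1.29561151  0.2477151  -0.89285185]
```

View pics/w3v.png

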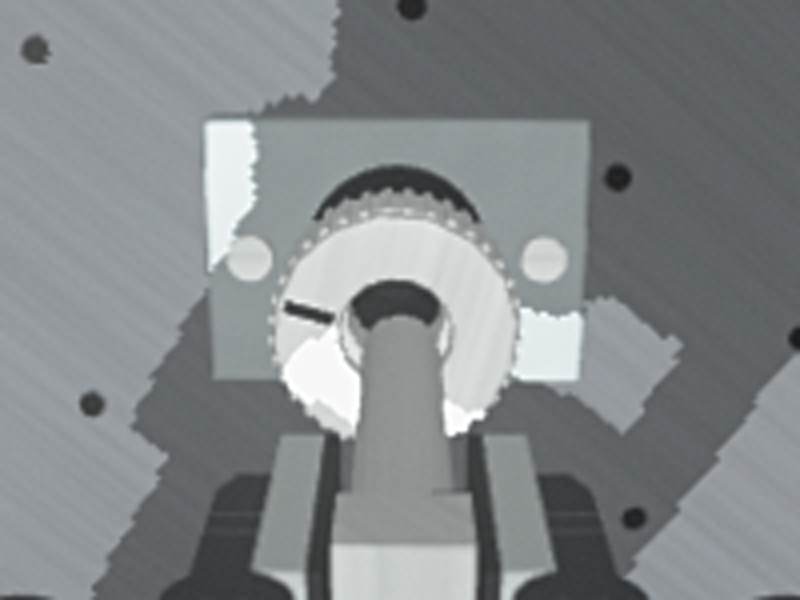

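Run:
```python
from h import *
R=np.load('pics/w3.npz');p0=R['pos'];R=R['rot']
t=lambda x,y,z:(R.T@(at('w3',185+x/4-.38,140+y/4-.38,z)-p0)).round(4)
print('nut L,R',t(272,325,.0655),t(518,325,.0655),'far',t(397,210,.0655),'hole far',t(397,281,.0655),'LR',t(341,330,.0655),t(452,330,.0655))
print('foot front',t(402,317,.0782),'LR',t(362,335,.079),t(443,335,.079))
```

```text
nut L,R [-0.0023 -0.0229  0.0952] [-0.0022  0.0209  0.0953] far [ 0.0187 -0.0006  0.0953] hole far [ 0.0059 -0.0006  0.0953] LR [-0.0032 -0.0106  0.0952] [-0.0032  0.0091  0.0953]
foot front [0.0032 0.0003 0.0826] LR [ 0.0004 -0.0063  0.0817] [0.0003 0.0071 0.0818]
```

{"name": "arm_command", "arguments": {
  "commands": [1, -0.0014, -0.0024, 0.01, 0, 0, 0, 1, -0.0014, -0.0024, 0.025, 0, 0, 0, 1, -0.0014, -0.0024, 0.04, 0, 0, 0, 1, -0.0014, -0.0024, 0.055, 0, 0, 0, 1, -0.0014, -0.0024, 0.07, 0, 0, 0, 1, -0.0014, -0.0024, 0.085, 0, 0, 0, 1, -0.0014, -0.0024, 0.1, 0, 0, 0, 1, -0.0014, -0.0024, 0.115, 0, 0, 0, 1, -0.0014, -0.0024, 0.12, 0, 0, 0, 1, -0.0014, -0.0024, 0.12, 0, 0, 0]
}}

```text
time_s: 6.0
position: [0.5671, 0.1804, 0.0984]
tool_rot: [[0.772, 0.635, -0.001], [0.635, -0.772, -0.0], [-0.001, -0.001, -1.0]]
ft_force: [1.1, 0.2, -0.9]
grip_width: 0.0148
gripper_force: 49.3
```

{"name": "arm_command", "arguments": {
  "commands": [1, 0, 0, 0.004, 0, 0, 0, 1, 0, 0, 0.008, 0, 0, 0, 1, 0, 0, 0.01, 0, 0, 0, 1, 0, 0, 0.01, 0, 0, 0]
}}

```text
time_s: 6.33
position: [0.5674, 0.1804, 0.0943]
tool_rot: [[0.772, 0.635, 0.0], [0.635, -0.772, 0.0], [0.0, -0.0, -1.0]]
ft_force: [0.2, 0.7, -1.0]
grip_width: 0.0151
gripper_force: 49.3
```

Now I'll release gently to half open, hold, and check.

{"name": "arm_command", "arguments": {
  "commands": [0.4, 0, 0, 0, 0, 0, 0, 0.2, 0, 0, 0, 0, 0, 0, 0, 0, 0, 0, 0, 0, 0, 0, 0, 0, 0, 0, 0, 0, 0, 0, 0, 0, 0, 0, 0, 0, 0, 0, 0, 0, 0, 0, 0, 0, 0, 0, 0, 0, 0, 0, 0, 0, 0, 0, 0, 0]
}}

```text
time_s: 7.0
position: [0.5674, 0.1804, 0.0943]
tool_rot: [[0.772, 0.635, 0.0], [0.635, -0.772, -0.0], [0.0, 0.0, -1.0]]
ft_force: [-0.5, 0.0, -0.1]
grip_width: 0.0427
gripper_force: 0.0
```

Run:
```python
from h import *
s=snap('wrist','w4');print(s['position'],s['ft_force'],s['grip_width'])
im=cv2.imread('pics/w4.png');cv2.imwrite('pics/w4v.png',cv2.resize(im[140:290,185:385],(800,600),interpolation=cv2.INTER_CUBIC))
```

```text
[0.56741574 0.18043306 0.09434819] [-0.50554024  0.02098065 -0.14014626] 0.04266732683592222
```

View pics/w4v.png

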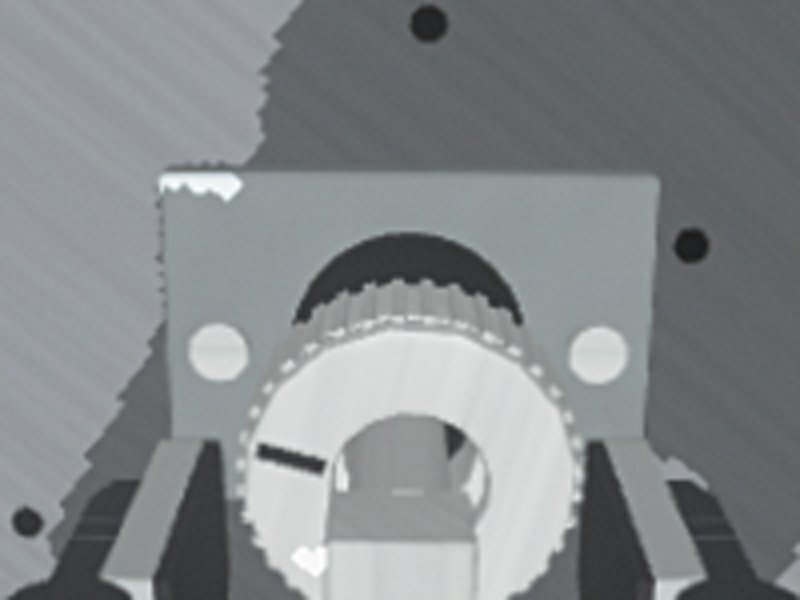

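The post is standing in the hole with its head at about (402,545) and the nut centred at x≈412. The fingers are clear of it, and the nut's groove is roughly 168° from bottomed. Next I open fully and pre-rotate the wrist anticlockwise.

{"name": "arm_command", "arguments": {
  "commands": [-1, 0, 0, -0.012, 0, 0, 0, -1, -0.0048, 0.0026, -0.012, 0, 0, -0.716, -1, -0.0048, 0.0026, -0.012, 0, 0, -0.716, -1, -0.0048, 0.0026, -0.012, 0, 0, -0.716, -1, -0.0048, 0.0026, -0.012, 0, 0, -0.716, -1, -0.0048, 0.0026, -0.012, 0, 0, -0.716, -1, -0.0048, 0.0026, -0.012, 0, 0, -0.716, -1, -0.0048, 0.0026, -0.012, 0, 0, -0.716, -1, -0.0048, 0.0026, -0.012, 0, 0, -0.716, -1, -0.0048, 0.0026, -0.012, 0, 0, -0.716, -1, -0.0048, 0.0026, -0.012, 0, 0, -0.716, -1, -0.0048, 0.0026, -0.012, 0, 0, -0.716]
}}

```text
time_s: 8.05
position: [0.5665, 0.1779, 0.1008]
tool_rot: [[-0.478, 0.878, 0.0], [0.878, 0.478, 0.0], [-0.0, 0.0, -1.0]]
ft_force: [-0.4, -0.6, -0.2]
grip_width: 0.0855
gripper_force: 0.0
```

{"name": "arm_command", "arguments": {
  "commands": [-1, 0, 0, 0, 0, 0, -0.75, -1, 0, 0, 0, 0, 0, -0.75, -1, 0, 0, 0, 0, 0, -0.75, -1, 0, 0, 0, 0, 0, -0.75, -1, 0, 0, 0, 0, 0, -0.75, -1, 0, 0, 0, 0, 0, -0.75, -1, 0, 0, 0, 0, 0, -0.75, -1, 0, 0, 0, 0, 0, -0.75, -1, 0, 0, 0, 0, 0, -0.75, -1, 0, 0, 0, 0, 0, -0.75, -1, 0, 0, 0, 0, 0, -0.75, -1, 0, 0, 0, 0, 0, -0.75]
}}

```text
time_s: 9.05
position: [0.5665, 0.1779, 0.1008]
tool_rot: [[-0.91, -0.415, 0.0], [-0.415, 0.91, 0.0], [-0.0, -0.0, -1.0]]
ft_force: [0.0, 1.0, -0.3]
grip_width: 0.0852
gripper_force: 0.0
```

Run:
```python
from h import *
go([.5664,.1779,.075],210);go([.5664,.1779,.054],210);print(env.observe()['grip_width'],env.observe()['q'])
```

```text
t 9.05 pos [0.5665 0.1779 0.1008] yaw -155.5 q6 -108.5 -> [0.0002 0.0001 0.0516] [-0.0001  0.0002 -0.0456]
t 9.05 pos [0.5665 0.1779 0.1008] yaw -155.5 q6 -108.5 -> [0.0002 0.0001 0.0936] [-0.0001  0.0002 -0.0456]
0.0852460142421889 [ 6.02130595e+00  3.41957629e+01  7.94451863e+01  1.05356211e-03
  6.63336112e+01 -1.08501724e+02]
```

{"name": "arm_command", "arguments": {
  "commands": [-1, 0, 0, 0.03, 0, 0, 0, -1, 0, 0, 0.06, 0, 0, 0, -1, 0, 0, 0.08, 0, 0, 0, -1, 0, 0, 0.0935, 0, 0, 0, -1, 0, 0, 0.0935, 0, 0, 0, 1, 0, 0, 0.0935, 0, 0, 0, 1, 0, 0, 0.0935, 0, 0, 0, 1, 0, 0, 0.0935, 0, 0, 0, 1, 0, 0, 0.0935, 0, 0, 0, 1, 0, 0, 0.0935, 0, 0, 0, 1, 0, 0, 0.0935, 0, 0, 0, 1, 0, 0, 0.0935, 0, 0, 0],
  "newtons": 40
}}

```text
time_s: 10.05
position: [0.5665, 0.1784, 0.0545]
tool_rot: [[-0.912, -0.409, 0.001], [-0.409, 0.912, 0.001], [-0.001, 0.0, -1.0]]
ft_force: [-2.8, 3.2, 6.5]
grip_width: 0.0423
gripper_force: 41.4
```

Run:
```python
from h import *
go([.5664,.1779,.054],-155.5);s=env.observe();print(s['grip_width'],s['gripper_force'],s['ft_force'],s['wrist_torque'])
```

```text
t 10.05 pos [0.5665 0.1784 0.0545] yaw -155.8 q6 -108.1 -> [ 0.0005 -0.0008  0.001 ] [ 0.0002  0.0006 -0.0028]
0.042347502688546444 41.4117080764845 [-2.77234261  3.24505235  6.54808373] [ 0.4033818   0.40902035 -0.07997692]
```

{"name": "arm_command", "arguments": {
  "commands": [1, 0, 0, 0.0003, 0, 0, 0.055, 1, 0, 0, 0.0006, 0, 0, 0.11, 1, 0, 0, 0.0009, 0, 0, 0.165, 1, 0, 0, 0.0012, 0, 0, 0.22, 1, 0, 0, 0.0015, 0, 0, 0.275, 1, 0, 0, 0.0018, 0, 0, 0.33, 1, 0, 0, 0.0021, 0, 0, 0.385, 1, 0, 0, 0.0024, 0, 0, 0.44, 1, 0, 0, 0.0027, 0, 0, 0.495, 1, 0, 0, 0.003, 0, 0, 0.55, 1, 0, 0, 0.0032, 0, 0, 0.605, 1, 0, 0, 0.0035, 0, 0, 0.66]
}}

```text
time_s: 11.05
position: [0.5664, 0.1781, 0.0528]
tool_rot: [[-0.569, 0.822, 0.001], [0.822, 0.569, 0.0], [-0.0, 0.001, -1.0]]
ft_force: [-2.7, 0.7, 6.8]
grip_width: 0.0421
gripper_force: 41.5
```

Run:
```python
from h import *
go([.5664,.1779,.054],-155.5);s=env.observe();print(s['grip_width'],s['gripper_force'],s['ft_force'],s['wrist_torque'])
```

```text
t 11.05 pos [0.5664 0.1781 0.0528] yaw 124.7 q6 -28.6 -> [-0.0003 -0.0002 -0.0024] [ 2.000e-04  4.000e-04 -6.653e-01]
0.04207594388753066 41.52607333031483 [-2.6858552   0.70540699  6.75619581] [0.11046209 0.47209541 0.12682502]
```

{"name": "arm_command", "arguments": {
  "commands": [1, 0, 0, 0.0002, 0, 0, 0.045, 1, 0, 0, 0.0005, 0, 0, 0.09, 1, 0, 0, 0.0007, 0, 0, 0.135, 1, 0, 0, 0.001, 0, 0, 0.18, 1, 0, 0, 0.0012, 0, 0, 0.225, 1, 0, 0, 0.0014, 0, 0, 0.27, 1, 0, 0, 0.0017, 0, 0, 0.315, 1, 0, 0, 0.0019, 0, 0, 0.36, 1, 0, 0, 0.0022, 0, 0, 0.405, 1, 0, 0, 0.0024, 0, 0, 0.45, 1, 0, 0, 0.0027, 0, 0, 0.5, 1, 0, 0, 0.0027, 0, 0, 0.5]
}}

```text
time_s: 12.05
position: [0.5661, 0.1781, 0.0514]
tool_rot: [[0.428, 0.904, 0.0], [0.904, -0.428, 0.0], [0.0, -0.0, -1.0]]
ft_force: [-4.1, 0.3, 7.0]
grip_width: 0.0421
gripper_force: 41.7
```

Run:
```python
from h import *
go([.5664,.1779,.054],-155.5);s=env.observe();print(s['grip_width'],s['gripper_force'],s['ft_force'],s['wrist_torque'])
```

```text
t 12.05 pos [0.5661 0.1781 0.0514] yaw 64.7 q6 31.4 -> [-0.0001  0.0006 -0.0052] [ 1.0000e-04 -0.0000e+00 -1.1653e+00]
0.04205883987738868 41.677763679181226 [-4.14148191  0.28808979  7.02338787] [ 0.10715412  0.72525293 -0.09943607]
```

Turned 139.5° so far. I'll continue in 10° increments and watch the torque.

{"name": "arm_command", "arguments": {
  "commands": [1, 0, 0, 0.0002, 0, 0, 0.04, 1, 0, 0, 0.0004, 0, 0, 0.083, 1, 0, 0, 0.0006, 0, 0, 0.125, 1, 0, 0, 0.0008, 0, 0, 0.167, 1, 0, 0, 0.0008, 0, 0, 0.167]
}}

```text
time_s: 12.47
position: [0.5661, 0.1781, 0.0509]
tool_rot: [[0.711, 0.703, -0.0], [0.703, -0.711, 0.0], [0.0, -0.0, -1.0]]
ft_force: [-4.4, 1.2, 8.0]
grip_width: 0.0423
gripper_force: 41.7
```

Run:
```python
from h import *
go([.5664,.1779,.054],-155.5);s=env.observe();print(s['grip_width'],s['gripper_force'],s['ft_force'],s['wrist_torque'])
```

```text
t 12.47 pos [0.5661 0.1781 0.0509] yaw 44.7 q6 51.4 -> [ 0.0002  0.0008 -0.0061] [ 0.0000e+00 -2.0000e-04 -1.3319e+00]
0.04229698338726923 41.65764163626591 [-4.37850695  1.1557889   8.00769673] [ 0.25515715  0.67272402 -0.10041907]
```

{"name": "arm_command", "arguments": {
  "commands": [1, 0, 0, 0.0002, 0, 0, 0.02, 1, 0, 0, 0.0003, 0, 0, 0.04, 1, 0, 0, 0.0004, 0, 0, 0.06, 1, 0, 0, 0.0004, 0, 0, 0.083, 1, 0, 0, 0.0004, 0, 0, 0.083]
}}

```text
time_s: 12.88
position: [0.5661, 0.1782, 0.0508]
tool_rot: [[0.818, 0.575, 0.0], [0.575, -0.818, -0.001], [-0.0, 0.001, -1.0]]
ft_force: [-4.5, 2.0, 7.3]
grip_width: 0.0422
gripper_force: 43.6
```

Run:
```python
from h import *
go([.5664,.1779,.054],-155.5);s=env.observe();print(s['grip_width'],s['gripper_force'],s['ft_force'],s['wrist_torque'])
```

```text
t 12.88 pos [0.5661 0.1782 0.0508] yaw 35.1 q6 61.0 -> [ 0.0002  0.0008 -0.0064] [-1.0000e-04  6.0000e-04 -1.4119e+00]
0.04221728543106768 43.58515187166631 [-4.46237505  1.98477093  7.27425772] [0.19188172 0.60226573 1.76932362]
```

The wrist torque jumped to 1.8 N m after about 169° of turning, which matches the prediction, so the nut is bottomed. I hold briefly, then back off 90°.

{"name": "arm_command", "arguments": {
  "commands": [1, 0, 0, 0, 0, 0, 0.008, 1, 0, 0, 0, 0, 0, 0.008, 1, 0, 0, 0, 0, 0, 0.008]
}}

```text
time_s: 13.13
position: [0.5659, 0.1781, 0.0508]
tool_rot: [[0.826, 0.563, -0.0], [0.563, -0.826, -0.001], [-0.001, 0.001, -1.0]]
ft_force: [-3.9, 0.4, 7.2]
grip_width: 0.0421
gripper_force: 45.9
```

Run:
```python
from h import *
go([.5664,.1779,.054],-155.5);s=env.observe();print(s['gripper_force'],s['ft_force'],s['wrist_torque'])
```

```text
t 13.13 pos [0.5659 0.1781 0.0508] yaw 34.3 q6 61.8 -> [ 0.0005  0.0009 -0.0064] [-4.0000e-04  7.0000e-04 -1.4185e+00]
45.85144383832812 [-3.88614578  0.37326353  7.18730241] [0.15249428 0.67621148 1.89870552]
```

{"name": "arm_command", "arguments": {
  "commands": [1, 0, 0, -0.0003, 0, 0, -0.05, 1, 0, 0, -0.0006, 0, 0, -0.1, 1, 0, 0, -0.0009, 0, 0, -0.16, 1, 0, 0, -0.0012, 0, 0, -0.21, 1, 0, 0, -0.0015, 0, 0, -0.26, 1, 0, 0, -0.0018, 0, 0, -0.31, 1, 0, 0, -0.0021, 0, 0, -0.36, 1, 0, 0, -0.0024, 0, 0, -0.41, 1, 0, 0, -0.0027, 0, 0, -0.46, 1, 0, 0, -0.003, 0, 0, -0.51, 1, 0, 0, -0.0033, 0, 0, -0.56, 1, 0, 0, -0.0036, 0, 0, -0.61]
}}

```text
time_s: 14.13
position: [0.5663, 0.1779, 0.0524]
tool_rot: [[-0.301, 0.954, 0.0], [0.954, 0.301, 0.0], [-0.0, 0.0, -1.0]]
ft_force: [-1.7, 0.8, 4.5]
grip_width: 0.042
gripper_force: 41.9
```

{"name": "arm_command", "arguments": {
  "commands": [1, 0, 0, -0.0003, 0, 0, -0.05, 1, 0, 0, -0.0006, 0, 0, -0.1, 1, 0, 0, -0.0008, 0, 0, -0.15, 1, 0, 0, -0.0008, 0, 0, -0.15, 1, 0, 0, -0.0008, 0, 0, -0.15, 1, 0, 0, -0.0008, 0, 0, -0.15, 1, 0, 0, -0.0008, 0, 0, -0.15, 1, 0, 0, -0.0008, 0, 0, -0.15, 1, 0, 0, -0.0008, 0, 0, -0.15]
}}

```text
time_s: 14.88
position: [0.5664, 0.178, 0.0527]
tool_rot: [[-0.574, 0.819, 0.001], [0.819, 0.574, 0.0], [-0.0, 0.001, -1.0]]
ft_force: [-1.7, 1.3, 5.3]
grip_width: 0.042
gripper_force: 42.2
```

Run:
```python
from h import *
go([.5664,.1779,.054],125);s=snap('wrist','w5');print(s['gripper_force'],s['ft_force'],s['wrist_torque'])
im=cv2.imread('pics/w5.png');cv2.imwrite('pics/w5v.png',cv2.resize(im[140:290,185:385],(800,600),interpolation=cv2.INTER_CUBIC))
```

```text
t 14.88 pos [0.5664 0.178  0.0527] yaw 125.0 q6 -29.0 -> [-0.0001 -0.0002 -0.0025] [0.0003 0.0002 0.0002]
42.21930487143709 [-1.70110465  1.33956858  5.30369871] [0.05718866 0.32617371 0.09301707]
```

View pics/w5v.png

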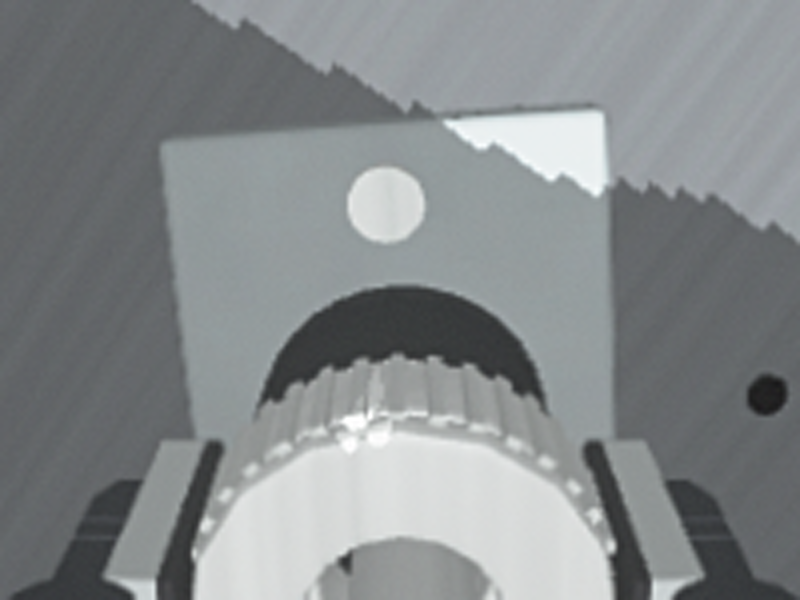

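The nut is gripped with the post through it. Its groove should point to the right, below this crop, so I'll use the last view to check that and the head.

Run:
```python
from h import *
im=cv2.imread('pics/w5.png');cv2.imwrite('pics/w5b.png',cv2.resize(im[230:380,185:385],(800,600),interpolation=cv2.INTER_CUBIC))
```

```text
(no output)
```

View pics/w5b.png

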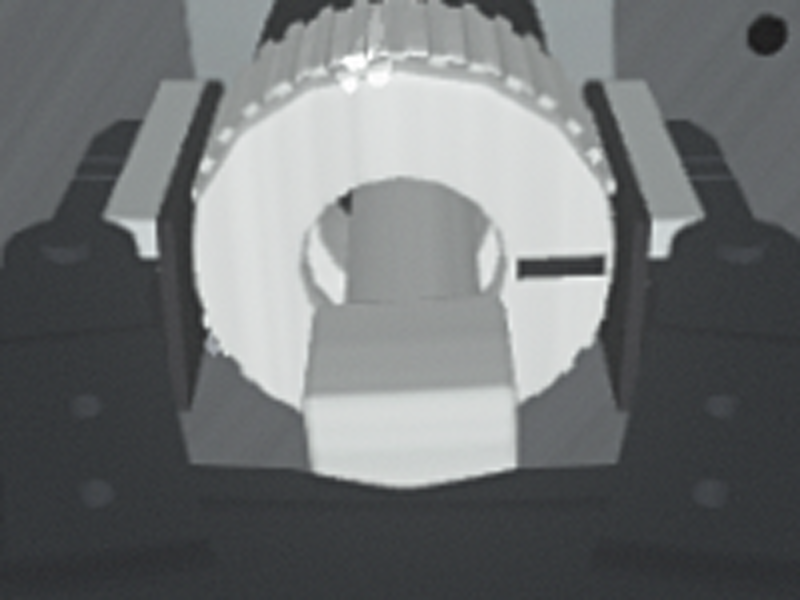

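The groove points right, at about (560,267), which is a quarter turn from the bottomed angle. The post is upright in the hole, so I'm handing in.

```bash
python3 -c "
from rig import env
print(env.close_job())"
```

```text
the job is handed in; nothing more can be done
None
```

I handed the job in with the square-headed post standing in the holder and the nut bottomed (wrist torque rose to 1.9 N m), backed off about 90° and still gripped at about 42 N; full depth was not measured, and the hand-in gave no verdict.

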